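# Sweep medal blanks through the gate into the marking slot

## Robot

A 7-joint arm with a two-finger parallel gripper is mounted at the origin on the work surface. World frame = base frame: x ahead of the robot, y to its left, z up, the work surface at z = 0. Lengths are in m, angles in rad, forces in N, time in s.
With the tool pointing down it reaches from about 0.425 to 1.025 m from the base axis. Payload 9.4 kg.
Tool frame: the origin (TCP) lies midway between the tips of the shut fingers; the grasp point (between the pads) lies 19 mm behind it; z points along the fingers, y is the line along which they close (so a half turn about z gives the same grasp; the last joint's range is limited). The gripper opens to 93 mm and grips with 3 to 60 N. Pads are 15 mm wide; open, the fingers measure 128 mm over their backs; the gripper's body (75 mm by 188 mm) begins 65 mm behind the grasp point.
Start: joints at [-1.239, 0.599, -0.003, 1.599, 0.002, 0.943, -0.08], TCP at [0.288, 0.665, 0.219] pointing down, gripper open.
Joint ranges: [-2.57, 2.57], [-0.35, 1.97], [-1.29, 1.29], [0.11, 2.56], [-1.05, 4.19], [0.11, 1.86], [-2.63, 2.63]. Speed limits (rad/s): [2.22, 2.22, 3.01, 3.01, 3.14, 3.14, 3.14].

## Interface

Orientations are given as [roll, pitch, yaw] about the fixed x, y, z axes, in that order (R = Rz(yaw) Ry(pitch) Rx(roll)).
In Python, from workcell import robot, snapshot, get_calibration gives the robot as it stands.
- The arm moves only by the tool carry_out, never from a script. Its arguments are lists of equal length, an entry for each row: "fingers": the finger opening in mm, from 0 to 93; "dp": the shift along the world's x, y, z in units of 0.1 m (1.0 is 0.1 m), a list of three; "turn": the turn about the world's z in units of 8 degrees (1.0 is 8 degrees). In form: {"fingers": [fingers, ...], "dp": [[dx, dy, dz], ...], "turn": [turn, ...]}. A call has 1 to 5 rows; each row shifts and turns the commanded pose from where the row before left it; what a row does not reach is not made up. A row lasts 1/8 s, in which the tool goes at most 62.5 mm and 10.7 degrees, less where a joint would pass 70% of its speed; a pose out of reach is approached as far as the arm can. A call with a number of a shift or a turn outside -1 to 1 is refused whole. A call with a gripper value outside its range is refused whole. The fingers move at their own pace and stop on an object; "force" is the grip in N (left out, the last holds). Time passes only in rows, so rows that do not move let the fingers close. It gives the time, the measured TCP pose, the force, the opening and the grip force at its end, in the units of the state.
- robot.sense(): the state, without advancing time (a new reading comes with each control period).
- snapshot(name): name is "scene" or "top" or "wrist"; returns the picture (384x512x3 uint8, red, green, blue); there is no depth.
- get_calibration(name): a dict with "mtx" (3x3 intrinsics, pixels), "k1" (the pictures are not rectified: a ray, as slopes to the right and down, at radius r is drawn at 1 + k1 r^2 times it, then the intrinsics apply), "xyz" and "orientation" of the camera in the world. Camera axes: x right, y up, looking along -z (the intrinsics and any distortion apply to the point x, -y, -z); pixel columns grow to the right and rows downward; lengths in m; the calibration is good to about 2 mm. A picture is of the moment at which its call begins: read the wrist's pose just before it. get_calibration takes no time and is no camera call; for the wrist camera it gives the pose at the moment of the call.
- robot.close_job(): hands the job in; it is judged then, once.
The state is a dict: "clock": time; "qpos": joint angles; "joint_velocities": joint speeds; "effort": joint torques, N m; "ee_pos": TCP position; "ee_rot": TCP orientation; "contact_force": force on the tool from outside, world axes, zero at the start; "wrist_torque": the same for the moment, N m; "width": opening from 0.0 (shut) to 1.0 (fully open); "gripper_force": force on a finger pad.
Only numpy, scipy, OpenCV 4.12 (cv2) and the standard library are available. Lean on these libraries where they do the work, as an engineer would, in place of code of your own. Each camera call takes 0.05 s, during which the arm holds its last target. There are 200 camera calls.

## Task

Load the laser's marking pallet: with the fingertips, sweep the three loose round blanks over the plate and through the narrow gate into the slot one at a time, each wholly inside the slot before the next one enters the gate, and push the row home so that the three lie flat and touching, the first against the end stop. Only push or slide the blanks, never pick up or lift one, and leave the gauge, clamp block, hex key and screwdriver where they are.

Things in the scene. Friction and masses are not known exactly. Their poses are not given: they have to be found in the camera images.
- pallet: fixed pallet: dark plate 234 (x) by 394 mm (y), 12 mm thick; blanks slide on its top, z = 12 mm. Origin on the bench; x across, +y the feed direction (tray to slot), z up. Aluminium fences stand 10 mm above the top: tray side rims' inner faces x = +-105 mm from the rear rim (y = -200) to y = -50, then straight to the gate at x = +-20.5, y = 50
- gate (a point): middle of the gate, the slot's entrance, on the plate's top; pallet frame (0, 50, 12) mm. Gate and slot are 41 mm wide, open above; the slot's rails (12 mm thick, 10 mm high) run straight along pallet y from y = 50 to 166. Beside them the plate is bare but for the gauge and clamp block
- stop (a point): foot of the end stop's face, mid-slot, on the plate's top; pallet frame (0, 166, 12) mm. The slot is 116 mm long, so a row of three blanks (108 mm) pushed home ends 8 mm inside the gate
- blank_a: a loose round medal blank, a plain flat brass disc 36 mm in diameter and 6 mm thick, about 50 g, lying flat in the tray end of the pallet; origin at the centre of its underside, z is its axis. The three blanks are alike.
- blank_b: a loose round medal blank, a plain flat brass disc 36 mm in diameter and 6 mm thick, about 50 g, lying flat in the tray end of the pallet; origin at the centre of its underside, z is its axis. The three blanks are alike.
- blank_c: a loose round medal blank, a plain flat brass disc 36 mm in diameter and 6 mm thick, about 50 g, lying flat in the tray end of the pallet; origin at the centre of its underside, z is its axis. The three blanks are alike.
- gauge: bystander: steel focus gauge, a stepped round post 55 mm tall, 28 mm wide at its foot, standing loose on the plate on the -x side of the slot; origin at the centre of its underside
- clamp: bystander: black stepped clamp block 30 x 45 mm, 28 mm tall, loose on the plate on the +x side of the slot; origin at the centre of its underside
- hexkey: bystander: hex key lying on the bench beyond the tray end of the pallet, 105 mm long along its y with a 28 mm bent end to its +x, 6 mm thick; origin on the bench under the long arm's middle
- screwdriver: bystander: screwdriver 170 mm long lying on the bench beyond the slot end of the pallet, along its own x, about 30 mm high; origin on the bench under its middle

How it is judged:
On the way, in this order (a step that is already met when the one before it is completed fails the run):
1. one blank lies flat wholly inside the slot while the other two are still wholly on the tray side of the gate ((((y of blank_a in the frame of pallet above 0.065 m and x of blank_a in the frame of pallet between -0.012 and 0.012 m and z of blank_a in the frame of pallet below 0.0145 m) and y of each of blank_b, blank_c in the frame of pallet below 0.03 m) or ((y of blank_b in the frame of pallet above 0.065 m and x of blank_b in the frame of pallet between -0.012 and 0.012 m and z of blank_b in the frame of pallet below 0.0145 m) and y of each of blank_a, blank_c in the frame of pallet below 0.03 m) or ((y of blank_c in the frame of pallet above 0.065 m and x of blank_c in the frame of pallet between -0.012 and 0.012 m and z of blank_c in the frame of pallet below 0.0145 m) and y of each of blank_a, blank_b in the frame of pallet below 0.03 m))), for 0.1 s.
2. two blanks lie flat wholly inside the slot while the third is still wholly on the tray side of the gate (((y of blank_a in the frame of pallet below 0.03 m and (y of blank_b in the frame of pallet above 0.065 m and x of blank_b in the frame of pallet between -0.012 and 0.012 m and z of blank_b in the frame of pallet below 0.0145 m) and (y of blank_c in the frame of pallet above 0.065 m and x of blank_c in the frame of pallet between -0.012 and 0.012 m and z of blank_c in the frame of pallet below 0.0145 m)) or (y of blank_b in the frame of pallet below 0.03 m and (y of blank_a in the frame of pallet above 0.065 m and x of blank_a in the frame of pallet between -0.012 and 0.012 m and z of blank_a in the frame of pallet below 0.0145 m) and (y of blank_c in the frame of pallet above 0.065 m and x of blank_c in the frame of pallet between -0.012 and 0.012 m and z of blank_c in the frame of pallet below 0.0145 m)) or (y of blank_c in the frame of pallet below 0.03 m and (y of blank_a in the frame of pallet above 0.065 m and x of blank_a in the frame of pallet between -0.012 and 0.012 m and z of blank_a in the frame of pallet below 0.0145 m) and (y of blank_b in the frame of pallet above 0.065 m and x of blank_b in the frame of pallet between -0.012 and 0.012 m and z of blank_b in the frame of pallet below 0.0145 m)))), for 0.1 s.
3. all three blanks are home in the slot (y of blank_a in the frame of pallet between 0.071 and 0.152 m and x of blank_a in the frame of pallet between -0.012 and 0.012 m and z of each of blank_a, blank_b, blank_c in the frame of pallet below 0.0145 m and angle between each of blank_a, blank_b, blank_c's own z axis and vertical below 0.1 rad and linear speed of each of blank_a, blank_b, blank_c below 0.01 m/s and y of blank_b in the frame of pallet between 0.071 and 0.152 m and x of blank_b in the frame of pallet between -0.012 and 0.012 m and y of blank_c in the frame of pallet between 0.071 and 0.152 m and x of blank_c in the frame of pallet between -0.012 and 0.012 m), for 0.1 s.
At the end, for the whole second after the job is handed in: All three blanks lie flat and at rest in the slot, closed up against the end stop with no more than 5 mm of slack left in the whole row (all of step 3); the robot touches nothing.
It fails at once if a blank is pushed with the arm or the gripper's body instead of the fingers (contact force between the arm and blank_a above 2 N or contact force between the arm and blank_b above 2 N or contact force between the arm and blank_c above 2 N).
It fails at once if a blank is lifted off the plate (its underside centre more than 8 mm above the plate's top), tipped up steeply (over 0.5 rad) or knocked off the plate (z of any of blank_a, blank_b, blank_c in the frame of pallet above 0.02 m or z of any of blank_a, blank_b, blank_c in the frame of pallet below 0.006 m or angle between any of blank_a, blank_b, blank_c's own z axis and vertical above 0.5 rad).
It fails at once if the gauge, clamp block, hex key or screwdriver is moved by more than 10 mm, or the gauge is knocked over (distance of any of gauge, clamp, hexkey, screwdriver from where it was at the start of the episode above 0.01 m or angle between gauge's own z axis and vertical above 0.5 rad).
It also fails if it takes over 67 s, if anything falls off the work surface, if the arm or the gripper's body presses on something with over 40 N, if the wrist force passes 120 N, or if a joint passes its speed limit or range.

## Working session

There is one attempt and no reset: what is moved stays moved. The work goes in short steps, Python scripts to look and compute and a tool call to move; the robot and the scene stay as the last step left them, time stands still between calls to the robot, and variables do not carry over. Pictures are saved under pics/ and viewed, at most 10 in all, crops included, and the job is handed in when it is done.

Besides the shell and the picture viewer there is one more tool, called after "Call:" as a command line: name --pt "numbers of a row" for each row, then --argument value for the rest. carry_out: Moves the arm, as the interface text tells. Its arguments: {"type":"object","properties":{"fingers":{"type":"array","items":{"type":"number"}},"dp":{"type":"array","items":{"type":"array","items":{"type":"number","minimum":-1,"maximum":1}}},"turn":{"type":"array","items":{"type":"number","minimum":-1,"maximum":1}},"force":{"type":"number"}},"required":["fingers","dp","turn"]}

```bash
mkdir -p pics
python3 - <<'E'
from workcell import robot, snapshot, get_calibration
import cv2
s=robot.sense();print(s['clock'],s['ee_pos'],s['ee_rot'],s['width'])
for n in('scene','top'):
    im=snapshot(n);cv2.imwrite(f'pics/{n}0.png',im[:,:,::-1]);cv2.imwrite(f'pics/{n}0b.png',cv2.resize(im[:,:,::-1],(800,600),interpolation=cv2.INTER_CUBIC));print(n,get_calibration(n))
E
```

```text
0.0 [0.2880323  0.66480894 0.21773507] [-3.14002538e+00  1.38586689e-04  2.73283059e+00] 1.0009954746806873
scene {'mtx': array([[366.686743 ,   0.       , 262.1038719],
       [  0.       , 366.686743 , 185.9021458],
       [  0.       ,   0.       ,   1.       ]]), 'k1': -0.11185914099563672, 'xyz': array([1.08141251, 0.09146422, 0.92499446]), 'orientation': array([ 5.63914991e-01, -2.55851430e-04,  1.76762281e+00])}
top {'mtx': array([[348.0662317 ,   0.        , 253.10225382],
       [  0.        , 348.0662317 , 188.07699513],
       [  0.        ,   0.        ,   1.        ]]), 'k1': 0.029442837319147923, 'xyz': array([ 0.51444727, -0.01561227,  0.8564539 ]), 'orientation': array([ 5.60152908e-02,  4.04304569e-04, -1.56807955e+00])}
```

View pics/top0b.png

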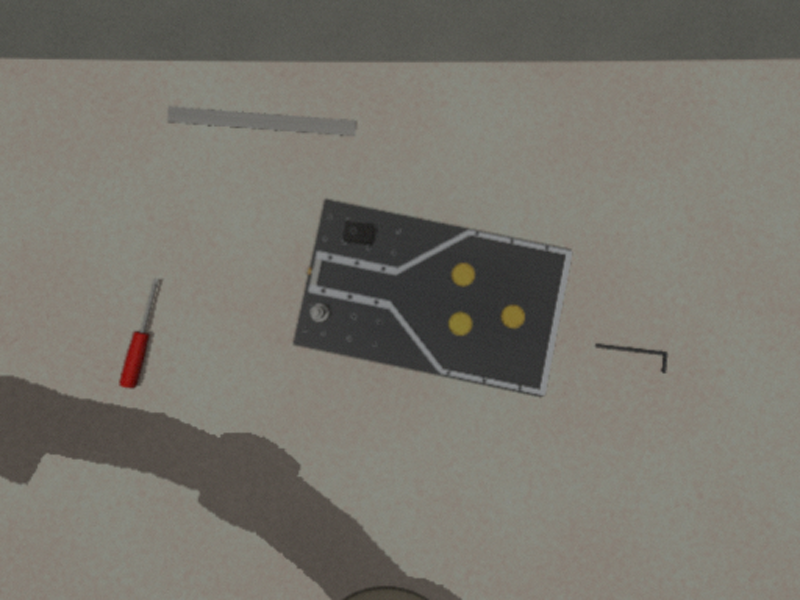

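View pics/scene0b.png

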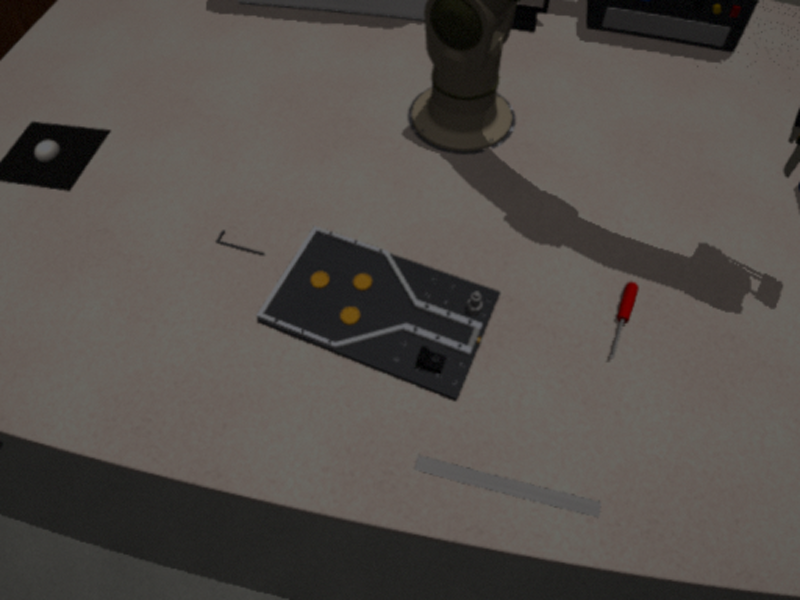

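The top view shows the pallet with its slot end to the left (world +y) and the blanks near (462,274), (460,323) and (513,316). The gauge is at (319,312) and the clamp at (359,233), in 800-px scale.

```bash
cat > h.py <<'E'
import numpy as np, cv2
from scipy.spatial.transform import Rotation as R
from workcell import robot, snapshot, get_calibration
def ray(c,uv):
    m=c['mtx'];d=np.array([(uv[0]-m[0,2])/m[0,0],(uv[1]-m[1,2])/m[1,1]]);s=d.copy()
    for _ in range(20): s=d/(1+c['k1']*(s@s))
    return R.from_euler('xyz',c['orientation']).as_matrix()@np.array([s[0],-s[1],-1])
def at(c,uv,z):
    d=ray(c,uv);return (c['xyz']+d*(z-c['xyz'][2])/d[2])[:2]
def proj(c,P):
    p=R.from_euler('xyz',c['orientation']).as_matrix().T@(np.asarray(P)-c['xyz'])
    s=np.array([p[0],-p[1]])/-p[2];s=s*(1+c['k1']*(s@s));m=c['mtx']
    return np.array([m[0,0]*s[0]+m[0,2],m[1,1]*s[1]+m[1,2]])
def blobs(im):
    h=cv2.cvtColor(im,cv2.COLOR_RGB2HSV)
    m=cv2.inRange(h,(15,120,60),(32,255,255))
    n,l,s,c=cv2.connectedComponentsWithStats(m)
    return [(c[i],s[i,4]) for i in range(1,n) if s[i,4]>30]
E
python3 - <<'E'
from h import *
for n in('top','scene'):
    im=cv2.imread(f'pics/{n}0.png')[:,:,::-1];c=get_calibration(n)
    for b,a in blobs(im): print(n,b.round(1),a,at(c,b,.018).round(4))
c=get_calibration('top')
for p in[(325,200),(571,249),(544,396),(293,346)]:print(at(c,np.array(p)*.64,.015).round(4))
im=cv2.imread('pics/top0.png')[120:260,180:375]
cv2.imwrite('pics/crop.png',cv2.resize(im,None,fx=4,fy=4,interpolation=cv2.INTER_CUBIC))
E
```

```text
top [296.1 175.4] 169 [ 0.5925 -0.1189]
top [327.9 202.1] 177 [ 0.5281 -0.195 ]
top [294.2 206.8] 178 [ 0.5167 -0.114 ]
scene [204.3 178.2] 105 [ 0.526  -0.1945]
scene [231.6 179.7] 104 [ 0.5151 -0.1135]
scene [223.8 201.2] 122 [ 0.5909 -0.1177]
[0.7083 0.0954]
[ 0.6321 -0.2873]
[ 0.4059 -0.2426]
[0.4808 0.1424]
```

View pics/crop.png

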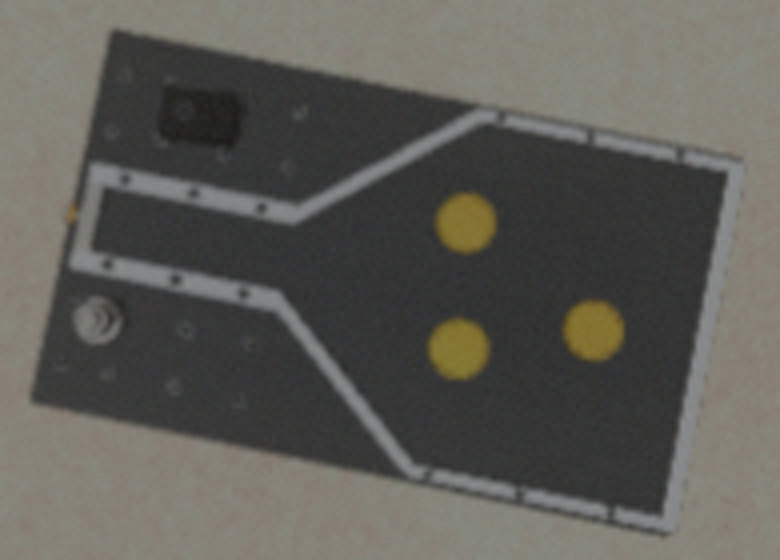

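Run:
```python
from h import *
from scipy.optimize import least_squares
c=get_calibration('top')
pts=[((728,174),105,-200),((662,514),-105,-200),((297,222),20.5,50),((279,288),-20.5,50),((102,186),20.5,166),((92,253),-20.5,166),((485,124),105,-50),((419,466),-105,-50)]
W=np.array([at(c,((np.array(p)+.5)/4-.5+[180,120]),.019) for p,_,_ in pts])
L=np.array([[x,y] for _,x,y in pts])/1000
f=lambda q:(q[:2]+L@np.array([[np.cos(q[2]),np.sin(q[2])],[-np.sin(q[2]),np.cos(q[2])]])-W)
r=least_squares(lambda q:f(q).ravel(),[.55,-.1,-.19]).x
print(r,np.degrees(r[2]));print((f(r)*1000).round(1))
Rm=np.array([[np.cos(r[2]),-np.sin(r[2])],[np.sin(r[2]),np.cos(r[2])]])
np.save('pal.npy',r)
for n in('top','scene'):
    im=cv2.imread(f'pics/{n}0.png')[:,:,::-1];cc=get_calibration(n)
    for b,a in blobs(im): print(n,((at(cc,b,.018)-r[:2])@Rm*1000).round(1))
for nm,p,z in(('gauge',(97,321),.045),('clampc',(200,117),.035)):print(nm,((at(c,((np.array(p)+.5)/4-.5+[180,120]),z)-r[:2])@Rm*1000).round(1))
for q in((0,50),(0,166),(0,-200)):print(q,r[:2]+Rm@np.array(q)/1000)
```

```text
[ 0.5609457  -0.06012857 -0.20243301] -11.59855719753621
[[ 1.2 -0.4]
 [-1.  -0.4]
 [-1.7  1.7]
 [-1.9 -0.8]
 [ 0.2 -2.6]
 [ 0.6  0. ]
 [ 1.2  0.4]
 [ 1.4  2.2]]
top [ 42.7 -51.2]
top [  -5.1 -138.7]
top [-32.5 -61.7]
scene [  -7.2 -138.7]
scene [-34.2 -61.5]
scene [ 41.  -50.4]
gauge [-60.3 150.5]
clampc [ 70.6 117.6]
(0, 50) [ 0.57099836 -0.01114956]
(0, 166) [0.59432054 0.10248176]
(0, -200) [ 0.52073505 -0.25604464]
```

Call:
carry_out --fingers '[24,24,24,24,24]' --pt "0.2 -0.58 0" --pt "0.2 -0.58 0" --pt "0.2 -0.58 0" --pt "0.2 -0.58 0" --pt "0.2 -0.58 0" --turn '[-0.75,-0.75,-0.75,-0.75,-0.75]' --force 10

```text
clock: 0.72
ee_pos: [0.3886, 0.3732, 0.2185]
ee_rot: [-3.142, 0.0, 2.206]
contact_force: [1.1, 0.5, -0.1]
width: 0.513
gripper_force: 0.0
```

Call:
carry_out --fingers '[24,24,24,24,24]' --pt "0.2 -0.58 0" --pt "0.2 -0.58 0" --pt "0.2 -0.58 0" --pt "0.2 -0.58 0" --pt "0.2 -0.58 0" --turn '[-0.75,-0.75,-0.75,-0.75,-0.75]'

```text
clock: 1.35
ee_pos: [0.4885, 0.0834, 0.2187]
ee_rot: [3.141, -0.0, 1.682]
contact_force: [-0.2, 0.2, 0.8]
width: 0.258
gripper_force: 0.0
```

Call:
carry_out --fingers '[24,24,24,24]' --pt "0.22 -0.58 0" --pt "0.22 -0.58 0" --pt "0.22 -0.58 0" --pt "0 0 0" --turn '[-0.75,-0.75,-0.75,0]'

```text
clock: 1.85
ee_pos: [0.5549, -0.094, 0.2186]
ee_rot: [3.14, 0.002, 1.363]
contact_force: [-1.0, 0.2, 0.1]
width: 0.257
gripper_force: 0.0
```

Run:
```python
from h import *
import json
s=robot.sense();c=get_calibration('wrist');im=snapshot('wrist')
print(s['ee_pos'],s['ee_rot'],s['width'],c)
np.save('wc.npy',c,allow_pickle=True)
cv2.imwrite('pics/w1.png',im[:,:,::-1]);cv2.imwrite('pics/w1b.png',cv2.resize(im[:,:,::-1],(800,600),interpolation=cv2.INTER_CUBIC))
r=np.load('pal.npy');Rm=R.from_euler('z',r[2]).as_matrix()[:2,:2]
for b,a in blobs(im): print(b.round(1),a,((at(c,b,.018)-r[:2])@Rm*1000).round(1))
for x,y in((20.5,50),(-20.5,50),(20.5,166),(-20.5,166),(105,-200),(-105,-200)):print(x,y,(proj(c,[*(r[:2]+Rm@np.array([x,y])/1000),.022])*1.5625).round(0))
```

```text
[ 0.55492058 -0.09401476  0.21859974] [3.14024323e+00 2.38452554e-03 1.36328186e+00] 0.25669329748837677 {'mtx': array([[312.85998393,   0.        , 259.27298693],
       [  0.        , 312.85998393, 193.92452893],
       [  0.        ,   0.        ,   1.        ]]), 'k1': -0.04615807648054172, 'xyz': array([ 0.56871642, -0.02220654,  0.38384778]), 'orientation': array([-0.26495918, -0.00089003, -0.20784493])}
[294.3 184.7] 667 [ 42.  -49.3]
[232.3 193.5] 656 [-32.9 -59.8]
[255.4 243.7] 195 [  -5.5 -126. ]
[204.7 297.7] 387 [ -74.1 -204.3]
[313.8 297.6] 383 [  72.1 -205. ]
[270.6 357.5] 8828 [  14.7 -303.7]
20.5 50 [433. 154.]
-20.5 50 [376. 155.]
20.5 166 [435. -26.]
-20.5 166 [373. -26.]
105 -200 [530. 462.]
-105 -200 [283. 463.]
```

View pics/w1b.png

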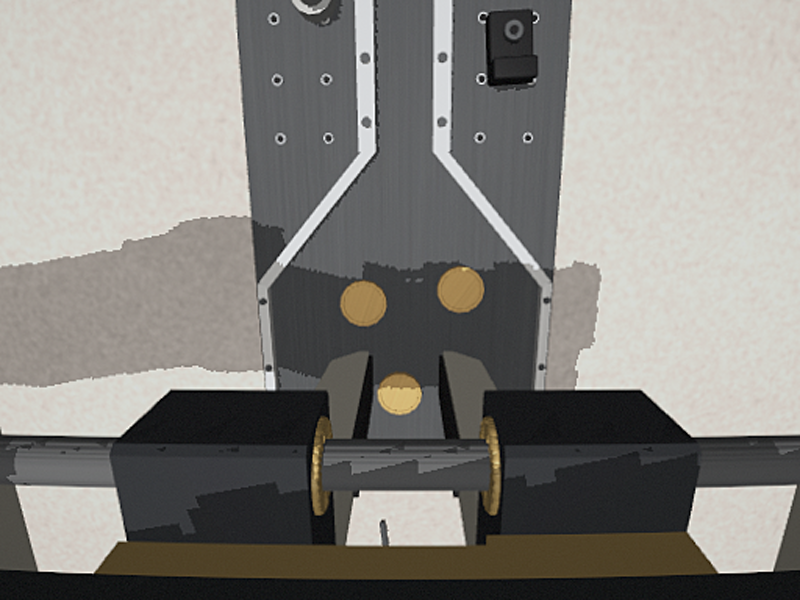

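The wrist view shows the gate's inner corners at (434,153) and (377,152), matching the predictions to about 1 mm. The three blanks are where I measured them. I'll take the +x blank first.

Call:
carry_out --fingers '[24,24,24,24,24]' --pt "0.15 -0.3 -0.5" --pt "0.15 -0.29 -0.5" --pt "0 0 -0.5" --pt "0 0 -0.4" --pt "0 0 -0.1" --turn '[0,0,0,0,0]'

```text
clock: 2.52
ee_pos: [0.5826, -0.1457, 0.0163]
ee_rot: [-3.137, -0.001, 1.373]
contact_force: [0.3, -0.4, -0.1]
width: 0.259
gripper_force: 0.0
```

Call:
carry_out --fingers '[24,24]' --pt "0 0 -0.03" --pt "0 0 0" --turn '[0,0,0]'

```text
schema error: expected 2 entries
```

Call:
carry_out --fingers '[24]' --pt "0 0 0" --turn '[0]'

```text
clock: 2.65
ee_pos: [0.5841, -0.1468, 0.0188]
ee_rot: [-3.141, -0.0, 1.373]
contact_force: [0.9, -0.0, 1.5]
width: 0.261
gripper_force: 0.0
```

```bash
cat >> h.py <<'E'
pal=np.load('pal.npy');Rm=R.from_euler('z',pal[2]).as_matrix()[:2,:2]
def tcp():
    s=robot.sense();p=np.array(s['ee_pos']);print(round(s['clock'],2),'tcp pal',((p[:2]-pal[:2])@Rm*1000).round(1),'z',p[2].round(4),'F',np.round(s['contact_force'],1),'w',round(s['width']*93,1),'yaw err',round(np.degrees(s['ee_rot'][2]-pal[2]-np.pi/2),1))
def look(n='top'):
    c=get_calibration(n);im=snapshot(n)
    for b,a in blobs(im): print(n,b.round(1),a,((at(c,b,.018)-pal[:2])@Rm*1000).round(1))
    return im
def mv(dx,dy): print('world units',(Rm@np.array([dx,dy])/100).round(3))
E
python3 -c "
from h import *
tcp();look('top');look('scene')"
```

```text
2.65 tcp pal [ 40.1 -80.2] z 0.0188 F [ 0.9 -0.   1.5] w 24.3 yaw err 0.2
top [294.3 174.9] 128 [ 43.  -46.8]
top [290.6 205.4] 74 [-31.  -52.6]
scene [231.7 179.7] 65 [-34.3 -60.9]
scene [223.6 201.4] 77 [ 41.7 -50.4]
```

Call:
carry_out --fingers '[24,24,24,24,24]' --pt "0 0 -0.032" --pt "-0.01 0.06 0" --pt "-0.017 0.11 0" --pt "-0.017 0.11 0" --pt "-0.017 0.11 0" --turn '[0,0,0,0,0]'

```text
clock: 3.38
ee_pos: [0.578, -0.1076, 0.0155]
ee_rot: [3.142, -0.0, 1.372]
contact_force: [0.1, -0.6, 0.7]
width: 0.26
gripper_force: 0.2
```

```bash
python3 -c "
from h import *
tcp();look('top');look('wrist')"
```

```text
3.38 tcp pal [ 26.3 -43.1] z 0.0155 F [ 0.1 -0.6  0.7] w 24.2 yaw err 0.2
wrist [259.4 204.7] 3235 [ 24.4 -18.4]
wrist [161.8 246. ] 236 [-30.9 -43.2]
wrist [204.6 297.6] 409 [ -8.  -76.4]
wrist [314.  297.3] 410 [ 57.2 -75.8]
wrist [270.2 357.5] 8836 [  31.7 -119.9]
```

Call:
carry_out --fingers '[24,24,24,24,24]' --pt "-0.018 0.11 0" --pt "-0.018 0.11 0" --pt "-0.018 0.11 0" --pt "-0.018 0.11 0" --pt "-0.018 0.11 0" --turn '[0,0,0,0,0]'

```text
clock: 4.1
ee_pos: [0.5689, -0.0529, 0.0154]
ee_rot: [-3.142, 0.0, 1.372]
contact_force: [0.1, -0.8, -0.5]
width: 0.258
gripper_force: 0.2
```

Call:
carry_out --fingers '[24,24,24]' --pt "-0.014 0.11 0" --pt "-0.01 0.09 0" --pt "0 0 0" --turn '[0,0,0]'

```text
clock: 4.47
ee_pos: [0.5667, -0.0328, 0.0154]
ee_rot: [-3.141, -0.0, 1.373]
contact_force: [0.2, -0.1, 0.1]
width: 0.256
gripper_force: 0.0
```

```bash
python3 -c "
from h import *
tcp();im=look('wrist');cv2.imwrite('pics/w2.png',cv2.resize(im[:,:,::-1],(800,600)))"
```

```text
4.47 tcp pal [ 0.1 28. ] z 0.0154 F [ 0.2 -0.1  0.1] w 23.8 yaw err 0.2
wrist [258.5 202.7] 3246 [-1.6 52. ]
wrist [204.6 297.3] 408 [-33.5  -7. ]
wrist [313.8 297.7] 382 [31.6 -6.9]
wrist [270.4 357.4] 8865 [  6.3 -50.8]
```

View pics/w2.png

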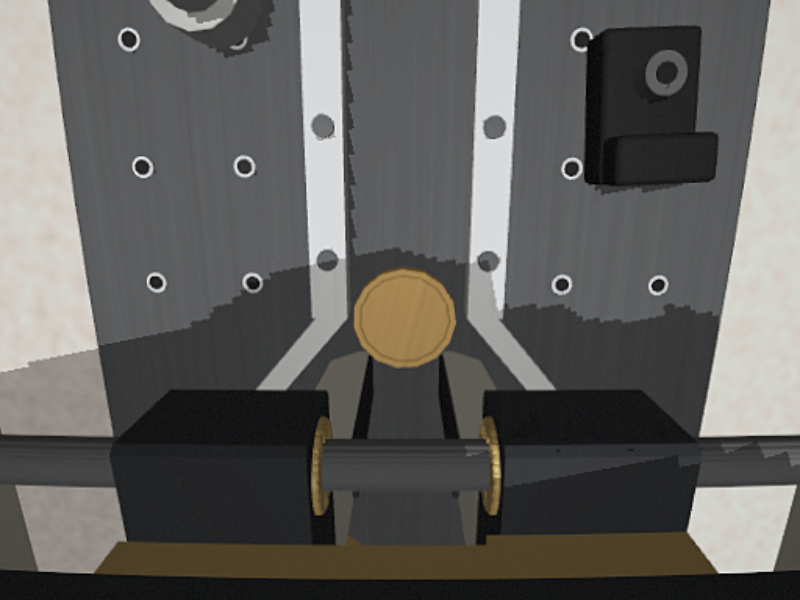

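The blank sits centred in the gate at (405,318), with the slot's rails at 347 and 468. Next I back off, shut the fingers and push it in.

Call:
carry_out --fingers '[24,0,0,0,0]' --pt "-0.024 -0.118 0" --pt "0 0 0" --pt "0 0 0" --pt "0 0 0" --pt "0 0 0" --turn '[0,0,0,0,0]'

```text
clock: 5.15
ee_pos: [0.5643, -0.0454, 0.0154]
ee_rot: [-3.142, -0.0, 1.372]
contact_force: [-0.1, -1.1, 0.0]
width: 0.008
gripper_force: 0.0
```

Call:
carry_out --fingers '[0,0,0,0,0]' --pt "0.017 0.083 0" --pt "0.017 0.083 0" --pt "0.017 0.083 0" --pt "0.017 0.083 0" --pt "0 0 0" --turn '[0,0,0,0,0]'

```text
clock: 5.78
ee_pos: [0.5713, -0.0111, 0.0153]
ee_rot: [-3.141, -0.0, 1.373]
contact_force: [0.2, -0.6, -0.5]
width: -0.0
gripper_force: 0.0
```

```bash
python3 -c "
from h import *
tcp();im=look('wrist');cv2.imwrite('pics/w3.png',cv2.resize(im[:,:,::-1],(800,600)))"
```

```text
5.78 tcp pal [ 0.2 50.1] z 0.0153 F [ 0.2 -0.6 -0.5] w -0.0 yaw err 0.3
wrist [258.4 195.1] 2936 [-1.5 78.4]
wrist [253.7 297.5] 216 [-4.  15.2]
wrist [265.  281.4] 106 [ 2.6 26.1]
wrist [265.1 313.8] 109 [2.8 3.9]
wrist [218.7 357.3] 8788 [-26.4 -28.9]
```

Call:
carry_out --fingers '[0,0,24,24,24]' --pt "-0.024 -0.118 0" --pt "0 0 0.3" --pt "-0.196 -0.406 0" --pt "-0.196 -0.406 0" --pt "-0.196 -0.406 0" --turn '[0,0,0,0,0]'

```text
clock: 6.45
ee_pos: [0.5088, -0.1483, 0.0456]
ee_rot: [3.141, 0.001, 1.371]
contact_force: [0.3, -0.1, 0.2]
width: 0.246
gripper_force: 0.0
```

Call:
carry_out --fingers '[24,24,24,24]' --pt "0 0 0" --pt "0 0 -0.2" --pt "0 0 -0.1" --pt "0 0 0" --turn '[0,0,0,0]'

```text
clock: 6.95
ee_pos: [0.5095, -0.1457, 0.0148]
ee_rot: [-3.14, -0.0, 1.372]
contact_force: [0.2, -0.2, 0.2]
width: 0.258
gripper_force: 0.0
```

```bash
python3 -c "
from h import *
tcp();im=look('wrist');look('scene')"
```

```text
6.95 tcp pal [-33.2 -94.1] z 0.0148 F [ 0.2 -0.2  0.2] w 24.0 yaw err 0.2
wrist [261.7 184.5] 3388 [-33.1 -59.8]
wrist [204.6 297.4] 410 [ -66.7 -128.8]
wrist [314.1 297.6] 407 [  -1.7 -128.6]
wrist [287.  322.2] 185 [ -17.3 -145.8]
wrist [270.7 357.5] 8837 [ -26.8 -172.4]
scene [231.6 179.6] 67 [-34.3 -61.4]
scene [271.2 204.3] 120 [-2.5 78.2]
```

Call:
carry_out --fingers '[24,24,24,24,24]' --pt "0.052 0.103 0" --pt "0.052 0.103 0" --pt "0.052 0.103 0" --pt "0.052 0.103 0" --pt "0.052 0.103 0" --turn '[0,0,0,0,0]'

```text
clock: 7.68
ee_pos: [0.5363, -0.0936, 0.0155]
ee_rot: [3.141, 0.0, 1.372]
contact_force: [-0.5, -1.3, 1.0]
width: 0.257
gripper_force: 0.5
```

Call:
carry_out --fingers '[24,24,24,24,24]' --pt "0.052 0.103 0" --pt "0.052 0.103 0" --pt "0.052 0.103 0" --pt "0.052 0.103 0" --pt "0.052 0.103 0" --turn '[0,0,0,0,0]'

```text
clock: 8.3
ee_pos: [0.5622, -0.0423, 0.0154]
ee_rot: [-3.142, 0.0, 1.371]
contact_force: [-0.2, -1.1, 1.0]
width: 0.261
gripper_force: 0.6
```

```bash
python3 -c "
from h import *
tcp();im=look('wrist');cv2.imwrite('pics/w4.png',cv2.resize(im[:,:,::-1],(800,600)))"
```

```text
8.3 tcp pal [-2.3 17.7] z 0.0154 F [-0.2 -1.1  1. ] w 24.3 yaw err 0.2
wrist [262.  159.9] 393 [-2.2 65.1]
wrist [259.  205.1] 3218 [-3.7 40.4]
wrist [204.5 297.6] 411 [-36.  -17.4]
wrist [314.1 297.5] 417 [ 29.3 -17.1]
wrist [270.5 357.5] 8835 [  3.9 -61.1]
```

View pics/w4.png

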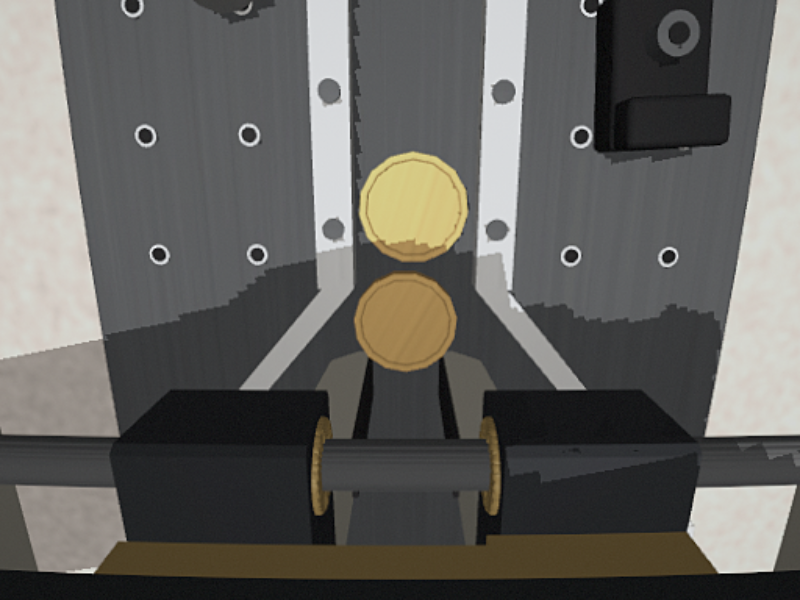

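The first blank lies in the slot at (413,206). The second is cradled just before the gate at (405,322), about 3 mm left of the slot's centre.

Call:
carry_out --fingers '[24,24,24,0,0]' --pt "0.044 0.093 0" --pt "0 0 0" --pt "-0.024 -0.118 0" --pt "0 0 0" --pt "0 0 0" --turn '[0,0,0,0,0]'

```text
clock: 8.98
ee_pos: [0.5638, -0.046, 0.0155]
ee_rot: [-3.142, 0.0, 1.37]
contact_force: [-0.1, 0.3, 0.5]
width: 0.093
gripper_force: 0.0
```

Call:
carry_out --fingers '[0,0,0,0,0]' --pt "0 0 0" --pt "0 0 0" --pt "0.017 0.083 0" --pt "0.017 0.083 0" --pt "0.017 0.083 0" --turn '[0,0,0,0,0]'

```text
clock: 9.6
ee_pos: [0.5691, -0.0197, 0.0154]
ee_rot: [-3.142, 0.0, 1.372]
contact_force: [0.4, -0.7, 0.1]
width: 0.005
gripper_force: 0.5
```

Call:
carry_out --fingers '[0,0]' --pt "0.017 0.083 0" --pt "0 0 0" --turn '[0,0]'

```text
clock: 9.85
ee_pos: [0.5709, -0.011, 0.0154]
ee_rot: [3.142, -0.0, 1.373]
contact_force: [-0.4, 0.1, 0.2]
width: 0.005
gripper_force: 0.0
```

```bash
python3 -c "
from h import *
tcp();im=look('wrist')"
```

```text
9.85 tcp pal [-0.1 50.1] z 0.0154 F [-0.4  0.1  0.2] w 0.5 yaw err 0.3
wrist [236.9 111.4] 34 [-12.9 122.2]
wrist [259.4 193.9] 3132 [-1.4 79.1]
wrist [253.8 281.2] 104 [-4.4 26.2]
wrist [265.  281.1] 108 [ 2.1 26.3]
wrist [253.8 301.5] 34 [-4.4 12.6]
wrist [265.1 314.5] 110 [2.4 3.5]
wrist [253.5 319.6] 73 [-4.6 -0.2]
wrist [218.7 357.3] 8786 [-26.8 -28.8]
```

Call:
carry_out --fingers '[0,0,24,24,24]' --pt "-0.024 -0.118 0" --pt "0 0 0.35" --pt "-0.119 -0.512 0" --pt "-0.119 -0.512 0" --pt "-0.119 -0.512 0" --turn '[0,0,0,0,0]'

```text
clock: 10.52
ee_pos: [0.5317, -0.1802, 0.0506]
ee_rot: [3.141, 0.0, 1.371]
contact_force: [1.1, -1.3, 1.1]
width: 0.247
gripper_force: 0.0
```

Call:
carry_out --fingers '[24,24,24,24,24]' --pt "-0.119 -0.512 0" --pt "0 0 0" --pt "0 0 -0.2" --pt "0 0 -0.15" --pt "0 0 0" --turn '[0,0,0,0,0]'

```text
clock: 11.15
ee_pos: [0.52, -0.2282, 0.0143]
ee_rot: [-3.139, -0.001, 1.372]
contact_force: [-0.0, -0.2, 0.9]
width: 0.26
gripper_force: 0.0
```

```bash
python3 -c "
from h import *
tcp();im=look('wrist');look('scene')"
```

```text
11.15 tcp pal [  -6.4 -172.9] z 0.0143 F [-0.  -0.2  0.9] w 24.2 yaw err 0.2
wrist [263.  181.7] 3425 [  -5.7 -137. ]
wrist [204.6 297.7] 409 [ -39.8 -207.4]
wrist [314.1 297.3] 413 [  25.  -206.8]
wrist [270.6 357.5] 8844 [-1.000e-01 -2.507e+02]
scene [204.4 178.5] 68 [  -6.5 -137.8]
scene [277.1 206.5] 240 [-2.1 96.2]
```

Call:
carry_out --fingers '[24,24,24,24,24]' --pt "0.03 0.12 0" --pt "0.031 0.13 0" --pt "0.031 0.13 0" --pt "0.031 0.13 0" --pt "0.031 0.13 0" --turn '[0,0,0,0,0]'

```text
clock: 11.88
ee_pos: [0.5364, -0.1638, 0.0155]
ee_rot: [3.141, 0.0, 1.372]
contact_force: [0.2, -0.2, 1.2]
width: 0.256
gripper_force: 0.5
```

Call:
carry_out --fingers '[24,24,24,24,24]' --pt "0.031 0.13 0" --pt "0.031 0.13 0" --pt "0.031 0.13 0" --pt "0.031 0.13 0" --pt "0.031 0.13 0" --turn '[0,0,0,0,0]'

```text
clock: 12.5
ee_pos: [0.5518, -0.099, 0.0154]
ee_rot: [-3.142, 0.0, 1.372]
contact_force: [0.2, -0.3, 0.7]
width: 0.259
gripper_force: 0.6
```

```bash
python3 -c "
from h import *
tcp();im=look('wrist')"
```

```text
12.5 tcp pal [ -1.2 -39.9] z 0.0154 F [ 0.2 -0.3  0.7] w 24.1 yaw err 0.2
wrist [256.8  47.9] 72 [-3.8 62.1]
wrist [259.  205.1] 3224 [ -2.5 -17.2]
wrist [204.5 297.4] 416 [-34.8 -74.9]
wrist [314.1 297.6] 409 [ 30.4 -74.8]
wrist [270.6 357.5] 8825 [   5.1 -118.8]
```

Call:
carry_out --fingers '[24,24,24,24,24]' --pt "0.03 0.133 0" --pt "0.03 0.133 0" --pt "0.03 0.133 0" --pt "0.03 0.133 0" --pt "0.03 0.133 0" --turn '[0,0,0,0,0]'

```text
clock: 13.18
ee_pos: [0.5667, -0.0324, 0.0154]
ee_rot: [-3.142, 0.0, 1.372]
contact_force: [-0.0, -1.0, 0.0]
width: 0.258
gripper_force: 0.4
```

Call:
carry_out --fingers '[24,24,0,0,0]' --pt "0 0 0" --pt "-0.024 -0.118 0" --pt "0 0 0" --pt "0 0 0" --pt "0 0 0" --turn '[0,0,0,0,0]'

```text
clock: 13.8
ee_pos: [0.5642, -0.0453, 0.0154]
ee_rot: [3.142, -0.0, 1.371]
contact_force: [-0.2, 0.1, -0.6]
width: 0.014
gripper_force: 0.0
```

Call:
carry_out --fingers '[0,0,0,0,0]' --pt "0 0 0" --pt "0.017 0.083 0" --pt "0.017 0.083 0" --pt "0.017 0.083 0" --pt "0.01 0.049 0" --turn '[0,0,0,0,0]'

```text
clock: 14.42
ee_pos: [0.5705, -0.0145, 0.0154]
ee_rot: [3.142, 0.0, 1.372]
contact_force: [0.5, -1.3, 0.5]
width: 0.004
gripper_force: 0.7
```

```bash
python3 -c "
from h import *
tcp();im=look('wrist');cv2.imwrite('pics/w5.png',cv2.resize(im[:,:,::-1],(800,600)))"
```

```text
14.43 tcp pal [ 0.1 46.6] z 0.0154 F [ 0.5 -1.3  0.5] w 0.4 yaw err 0.2
wrist [253.2  35.1] 154 [ -4.3 154.4]
wrist [262.8  84.8] 33 [  0.4 131.6]
wrist [266.4 101.3] 64 [  2.3 123.7]
wrist [258.9 193.3] 3372 [-1.4 75.9]
wrist [253.7 297.8] 215 [-4.2 11.6]
wrist [265.  281.1] 105 [ 2.4 22.8]
wrist [265.1 314. ] 111 [2.6 0.3]
wrist [218.9 357.3] 8792 [-26.5 -32.3]
```

View pics/w5.png

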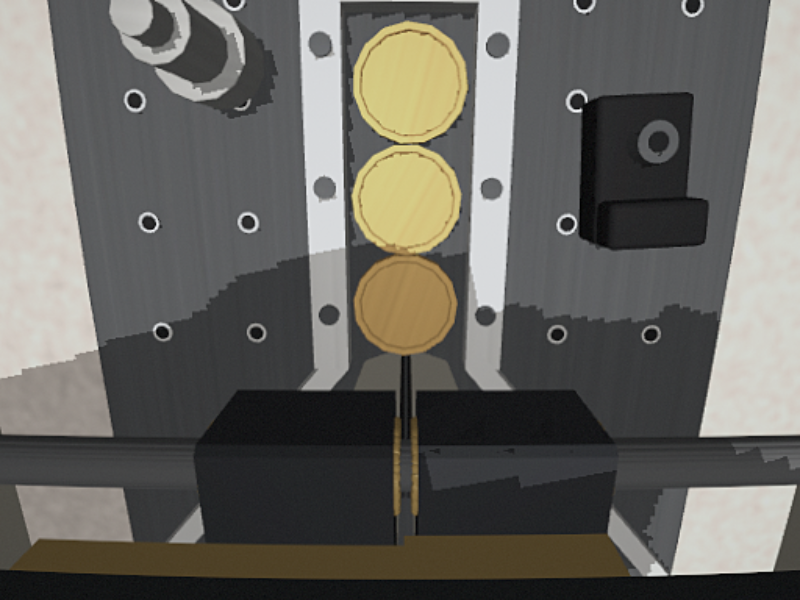

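The row is in the slot, and only a few mm remain between the front blank (top edge at row 22) and the stop (row 14 at its foot). I'll close the rest slowly and watch the force.

Call:
carry_out --fingers '[0,0,0]' --pt "0.004 0.018 0" --pt "0.003 0.012 0" --pt "0 0 0" --turn '[0,0,0]'

```text
clock: 14.85
ee_pos: [0.571, -0.0124, 0.0154]
ee_rot: [-3.142, -0.0, 1.371]
contact_force: [-0.7, -0.2, -0.5]
width: 0.004
gripper_force: 0.1
```

Call:
carry_out --fingers '[0,0]' --pt "0.002 0.01 0" --pt "0 0 0" --turn '[0,0]'

```text
clock: 15.1
ee_pos: [0.5712, -0.0114, 0.0154]
ee_rot: [-3.142, 0.0, 1.371]
contact_force: [-0.6, -0.8, -0.7]
width: 0.005
gripper_force: 0.3
```

Call:
carry_out --fingers '[0,0]' --pt "0.002 0.01 0" --pt "0 0 0" --turn '[0,0]'

```text
clock: 15.35
ee_pos: [0.5714, -0.0103, 0.0154]
ee_rot: [3.142, 0.0, 1.371]
contact_force: [-0.0, -0.8, 0.5]
width: 0.006
gripper_force: 0.4
```

Call:
carry_out --fingers '[0,0]' --pt "0.002 0.01 0" --pt "0 0 0" --turn '[0,0]'

```text
clock: 15.6
ee_pos: [0.5715, -0.0098, 0.0154]
ee_rot: [3.142, 0.001, 1.371]
contact_force: [-0.6, -3.1, -0.9]
width: 0.005
gripper_force: 1.6
```

Call:
carry_out --fingers '[0,0]' --pt "0.002 0.01 0" --pt "0 0 0" --turn '[0,0]'

```text
clock: 15.85
ee_pos: [0.5716, -0.0094, 0.0154]
ee_rot: [3.141, 0.001, 1.371]
contact_force: [-1.1, -5.1, -0.2]
width: 0.005
gripper_force: 2.9
```

```bash
python3 -c "
from h import *
tcp();im=look('wrist');cv2.imwrite('pics/w6.png',cv2.resize(im[:230,180:340,::-1],None,fx=2.6,fy=2.6,interpolation=cv2.INTER_CUBIC))"
```

```text
15.85 tcp pal [ 0.2 51.8] z 0.0154 F [-1.1 -5.1 -0.2] w 0.5 yaw err 0.1
wrist [252.8  32.7] 159 [ -4.2 160.6]
wrist [266. 100.] 41 [  2.3 129.4]
wrist [234.9 113.7] 36 [-13.4 122.8]
wrist [258.7 193.8] 3371 [-1.3 80.8]
wrist [253.8 281.1] 107 [-4.1 27.9]
wrist [264.9 281. ] 105 [ 2.4 28. ]
wrist [253.6 313.9] 108 [-4.3  5.5]
wrist [265.1 313.8] 110 [2.7 5.5]
wrist [218.6 357.3] 8779 [-26.7 -27.2]
```

View pics/w6.png

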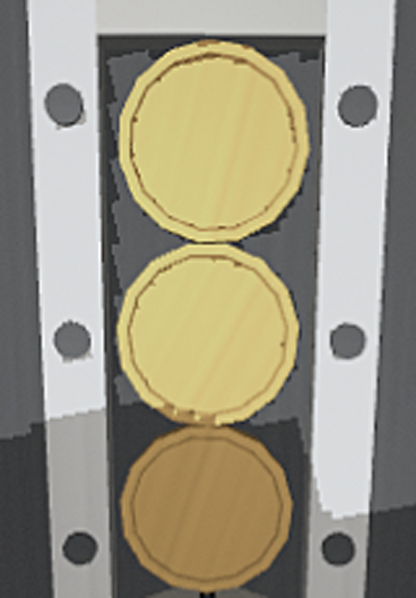

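Force is up to 5 N and the crop shows the row touching, with the first blank's edge at (208,40) against the stop. I'll retreat.

Call:
carry_out --fingers '[0,0,0,0,0]' --pt "-0.01 -0.05 0" --pt "-0.03 -0.15 0" --pt "0 0 0.5" --pt "-0.1 -0.4 0.3" --pt "0 0 0" --turn '[0,0,0,0,0]'

```text
clock: 16.52
ee_pos: [0.5581, -0.0722, 0.0979]
ee_rot: [3.137, 0.001, 1.367]
contact_force: [0.8, 0.8, -0.7]
width: 0.002
gripper_force: 0.0
```

```bash
python3 -c "
from h import *
tcp();look('scene');im=look('wrist');cv2.imwrite('pics/w7.png',cv2.resize(im[:,:,::-1],(800,600)))"
```

```text
16.52 tcp pal [ -0.4 -12.4] z 0.0979 F [ 0.8  0.8 -0.7] w 0.2 yaw err -0.1
scene [283.  208.7] 363 [ -2.1 114.2]
wrist [253.9 277.9] 81 [ -6.6 -79.1]
wrist [264.8 279.6] 92 [  2.9 -80.8]
wrist [253.5 297.9] 59 [ -7.1 -99.2]
wrist [265.1 314.5] 106 [   3.3 -116.6]
wrist [253.5 319.7] 73 [  -7.2 -122. ]
wrist [218.9 357.4] 8753 [ -40.5 -164.6]
```

View pics/w7.png

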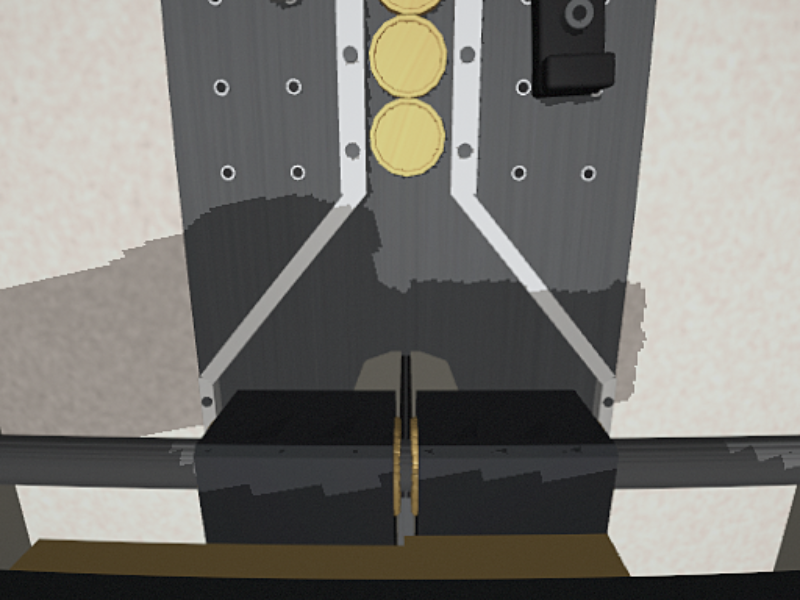

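The row is closed up in the slot, with the last blank at (407,137) well inside the gate, and the fingers are clear. I'm handing it in.

```bash
python3 -c "
from workcell import robot
print(robot.close_job())"
```

```text
the job is handed in; nothing more can be done
None
```

I swept the three blanks one at a time through the gate and pushed the row home against the end stop, where it lies flat and touching in the last pictures; I handed the job in at about 16.5 s, with the arm clear, and no verdict came back.

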